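# Set a sprung telescopic measuring rod to length and hold it

### The job

The sprung telescopic measuring rod lies in the saddles of the plywood jig. First swing the red-handled toggle clamp over so it shuts down onto the barrel, leaving the rod unextended until then; after that take the black grip on the rod's end and pull the inner rod out against its spring until its red collar is level with the yellow length pointer. Finish while still holding it there, drawn out, with the clamp still shut (do not let go: someone else will tighten the lock), and leave the pointer, the foil tray, nippers and marker where they are.

Things in the scene. Friction and masses are not known exactly. Their poses are not given: they have to be found in the camera images.
- jig: Fixed plywood base 120 x 310 x 12 mm with two grey saddles (60 mm wide, 76 mm high), clamp post and scale rail. Origin at worktop height under the rod's line; base y -140 to +170 mm. +y: pull direction, parallel to the rod; +x: clamp post side; -x: scale rail side; z up. Turned up to 0.3 rad either way from +y pointing to the robot's left.
- toggle_arm (a joint): Clamp hinge, rad: 0 = open (arm leaning back past upright, to the jig's +x), about 1.85 = shut, rubber pad pressed on the barrel. It swings in the jig's x-z plane, up over the hinge and down to the jig's -x side. An over-centre spring (up to 0.3 N m) pushes it open below about 0.9 rad and snaps it shut beyond.
- clamp_hinge (a point): Point on the hinge axis of the toggle clamp, midway between the post's two cheeks, 90 mm above the worktop.
- clamp_grip (a point): Centre of the clamp arm's red handle, a cylinder 26 mm in diameter and 26 mm long along the jig's y (parallel to the hinge), so its flat ends can be pinched along y while it turns. 110 mm from the hinge axis; about 193 mm above the worktop when open, 100 mm when shut, then 64 mm to the -x side of the rod's line. The arm is 13 mm wide.
- barrel: Loose square aluminium barrel, 24 x 180 x 24 mm, 0.35 kg, with two dark 36 mm square collars between which the clamp pad drops (3 mm play each way). Origin on its underside below the rod's axis, 58 mm above the worktop; y along the rod towards the pulled end; mouth at y = +50 mm. Unless clamped it slides along when the rod is pulled.
- inner_rod: Inner steel rod, 12 mm in diameter, that slides out of the barrel along +y, up to 100 mm; origin on the rod's axis (70 mm above the worktop), over the barrel's origin when unextended. A spring draws it back in: 3 N at rest plus 1.2 N for each 10 mm drawn.
- rod_grip (a point): Centre of the ribbed black flat grip at the rod's outer end: 16 mm thick across the rod (jig x), 30 mm along the rod (y), 40 mm high, centre 70 mm above the worktop. Free on both sides.
- red_collar (a point): Centre of the red collar disc on the rod, 28 mm in diameter, 6 mm thick, 63 mm on the barrel side of the grip's centre; 62 mm along the rod from the barrel's origin when unextended.
- pointer_tip (a point): Tip of the yellow length pointer on the scale rail, 28 mm above the worktop and 18 mm to the jig's -x side of the rod's line; it is 3 mm wide along the rod. It is not to be moved; it stands 45 to 85 mm further along the jig's +y than the collar of the unextended rod.
- foil_tray_4: Foil tray of pale green chips, 133 x 171 x 51 mm, on the left; leave alone.
- nippers: Red-handled nippers, 60 x 189 x 15 mm, on the right; leave alone.
- marker: Red and white marker, 17 x 135 x 16 mm, lying at the right near the robot; leave alone.

How it is judged:
By the outcome, as a careful person would: the job done as asked, in the order asked, and still so for the second after the job is handed in, while the arm keeps its last pose, push and grip.
It also fails if it takes over 45 s, if anything falls off the work surface, if the arm or the gripper's body presses on something with over 40 N, if the wrist force passes 120 N, or if a joint passes its speed limit or range.

### The arm

A 6-joint arm with a two-finger parallel gripper is mounted at the origin on a cart in front of the work surface, level with it; the furniture and walls round the work are solid. World frame = base frame: x ahead of the robot, y to its left, z up, the work surface at z = 0. Lengths are in m, angles in degrees, forces in N, time in s.
With the tool pointing down it reaches from about 0.4 to 0.825 m from the base axis. Payload 7 kg.
Tool frame: the origin (TCP) lies midway between the tips of the shut fingers; the grasp point (between the pads) lies r.grip_depth behind it (r.grip_depth is the distance from the TCP to the grasp point, in m); z points along the fingers, y is the line along which they close (so a half turn about z gives the same grasp; the last joint's range is limited). The gripper opens to 88 mm and grips with 3 to 60 N. Pads are 19 mm wide; open, the fingers measure 130 mm over their backs; the gripper's body (78 mm by 193 mm) begins 47 mm behind the grasp point.
Start: joints at [83.142, 20.546, 0.682, 0, -70.136, -16.507], TCP at [0.268, 0.62, 0.227] pointing down, gripper open.
Joint ranges: [-176.03, 176.03], [-82.01, 121.73], [-58.28, 71.71], [-173.87, 95.51], [-174.79, -0.11], [-173.66, 173.66]. Speed limits (degrees/s): [136.94, 136.94, 172.46, 180, 180, 180].

### API

Orientations are given as [roll, pitch, yaw] about the fixed x, y, z axes, in that order (R = Rz(yaw) Ry(pitch) Rx(roll)).
In Python, from plant import r gives the robot as it stands.
- The arm moves only by the tool pendant, called after "Emit:" as name([rows], argument=value, ...), one row to a line, values as JSON. Schema: {"type":"object","properties":{"deltas":{"type":"array","items":{"type":"object","properties":{"tx":{"type":"number"},"ty":{"type":"number"},"tz":{"type":"number"},"drx":{"type":"number"},"dry":{"type":"number"},"drz":{"type":"number"}},"additionalProperties":false},"minItems":1,"maxItems":12},"aperture":{"type":"number"},"squeeze":{"type":"number"},"only":{"type":"string"},"quiet":{"type":"boolean"},"lines":{"type":"string"}},"required":["deltas"],"additionalProperties":false}. deltas is a list of rows, 1 to 12 of them, each an object with the fields tx, ty, tz (the shift in cm), drx, dry, drz (a rotation vector in units of 2 degrees); a field left out counts as zero; each row is the pose to reach, as a shift and turn from the pose commanded when the call began, along the tool's axes at that moment; what a row does not reach only later rows make up. A row lasts 1/12 s, in which the tool goes at most 0.0417 m and 7.16 degrees, less where a joint would pass 70% of its speed; a pose out of reach is approached as far as the arm can. aperture is the finger opening in m, set as the call begins (left out keeps the last). The fingers move at their own pace and stop on an object; squeeze is the grip in N (left out, the last holds). Time passes only in rows, so rows that do not move let the fingers close. The tool returns the time, the measured TCP pose, the force, the opening and the grip force at its end. only (a regular expression) keeps the lines of the reply that match it, lines (a string "A,B") keeps lines A to B, and quiet returns only ok. Input that does not fit is refused with a message, and nothing moves.
- r.get_state(): the state, without advancing time (a new reading comes with each control period).
- r.capture(name): name is "side" or "top" or "wrist"; returns a dict with "frame" (384x512x3 uint8, red, green, blue), "z_map" (384x512 float32, m along the optical axis (not along the pixel's ray), 0 where there is no reading), "fx", "fy", "cx", "cy" (pixels), "cam_to_world" (4x4, takes a point from camera to world coordinates). Camera axes: x right, y down, z forward; pixel columns grow to the right and rows downward; lengths in m; the calibration is good to about 2 mm. A picture is of the moment at which its call begins.
- r.close_job(): hands the job in; it is judged then, once.
The state is a dict: "time_s": time; "joints": joint angles; "qd": joint speeds; "joint_torque": joint torques, N m; "tcp_pos": TCP position; "eef_rot": TCP orientation; "contact_force": force on the tool from outside, world axes, zero at the start; "moment": the same for the moment, N m; "gripper_width": finger opening in m; "gripper_force": force on a finger pad.
Only numpy, scipy, OpenCV 4.12 (cv2) and the standard library are available. Lean on these libraries where they do the work, as an engineer would, in place of code of your own. Each camera call takes 0.05 s, during which the arm holds its last target. There are 200 camera calls.

## Working session

There is one attempt and no reset: what is moved stays moved. The work goes in short steps, Python scripts to look and compute and a tool call to move; the robot and the scene stay as the last step left them, time stands still between calls to the robot, and variables do not carry over. Pictures are saved under pics/ and viewed, at most 12 in all, crops included, and the job is handed in when it is done.

```bash
ls; mkdir -p pics
```

Create h.py:
```python
from plant import r
import numpy as np, cv2
def snap(n,name):
    c=r.capture(n); cv2.imwrite(f'pics/{name}.png',c['frame'][:,:,::-1]); np.savez(f'pics/{name}.npz',**c); return c
def P(c,u,v,z=None):
    z=np.median(c['z_map'][v-1:v+2,u-1:u+2]) if z is None else z
    p=np.array([(u-c['cx'])/c['fx']*z,(v-c['cy'])/c['fy']*z,z,1]); return (c['cam_to_world']@p)[:3]
def ray(c,u,v,h):
    d=c['cam_to_world'][:3,:3]@np.array([(u-c['cx'])/c['fx'],(v-c['cy'])/c['fy'],1]); o=c['cam_to_world'][:3,3]
    return o+d*(h-o[2])/d[2]
```

Run:
```python
from h import *
a=snap('top','top1');b=snap('side','side1')
cv2.imwrite('pics/both.png',cv2.resize(np.hstack([a['frame'],b['frame']])[:,:,::-1],(800,300)))
print(r.get_state(),r.grip_depth)
for c in(a,b):print(c['cam_to_world'].round(3))
```

```text
pics
plant.py
{'time_s': 0.1, 'joints': array([ 8.31450868e+01,  2.05858950e+01,  6.37935373e-01, -1.69371925e-02,
       -7.01359392e+01, -1.65063962e+01]), 'qd': array([ 0.04668775, -0.04770808,  0.13506887,  0.05931945, -0.09982661,
       -0.01221941]), 'joint_torque': array([-3.65110136e-04, -5.84164202e+01,  2.93751383e+01,  7.01557830e+00,
        1.02283160e-02, -4.88331773e-05]), 'tcp_pos': array([0.26751681, 0.61923868, 0.22572684]), 'eef_rot': array([ 1.79915034e+02, -8.57290338e-03, -2.33670698e+01]), 'contact_force': array([ 0.18110913, -0.14488253, -0.04846104]), 'moment': array([ 0.02308377,  0.02000503, -0.03327289]), 'gripper_force': 0.0, 'gripper_width': 0.08786879945820049} 0.0188
[[-0.111 -0.971  0.213  0.264]
 [-0.994  0.11  -0.02  -0.01 ]
 [-0.004 -0.214 -0.977  1.305]
 [ 0.     0.     0.     1.   ]]
[[ 0.82  -0.319  0.475  0.053]
 [-0.571 -0.422  0.704 -0.705]
 [-0.024 -0.849 -0.528  0.655]
 [ 0.     0.     0.     1.   ]]
```

View pics/top1.png

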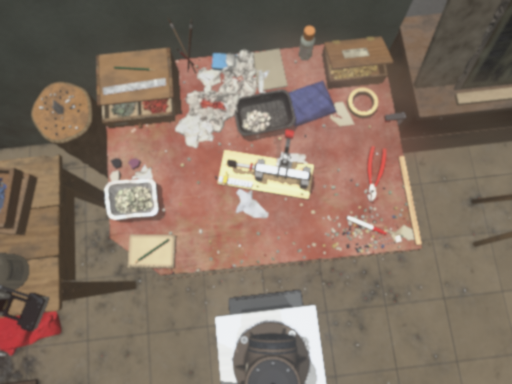

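View pics/side1.png

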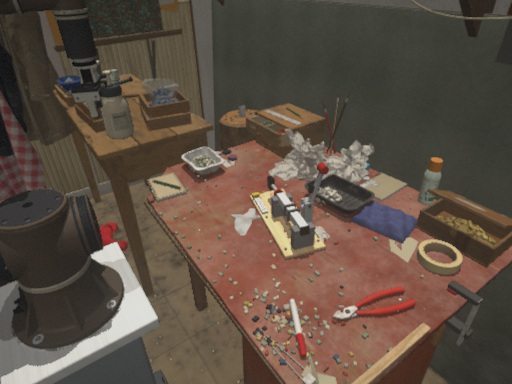

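The top view shows the jig at about (265,175), with its pull end to the left and the red clamp knob at (289,133). I'll enlarge both views.

Run:
```python
import cv2
a=cv2.imread('pics/top1.png')[120:210,205:325];b=cv2.imread('pics/side1.png')[155:260,240:345]
cv2.imwrite('pics/ta.png',cv2.resize(a,None,fx=6.6,fy=6.6,interpolation=cv2.INTER_CUBIC))
cv2.imwrite('pics/sb.png',cv2.resize(b,None,fx=5.6,fy=5.6,interpolation=cv2.INTER_CUBIC))
```

```text
(no output)
```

View pics/ta.png

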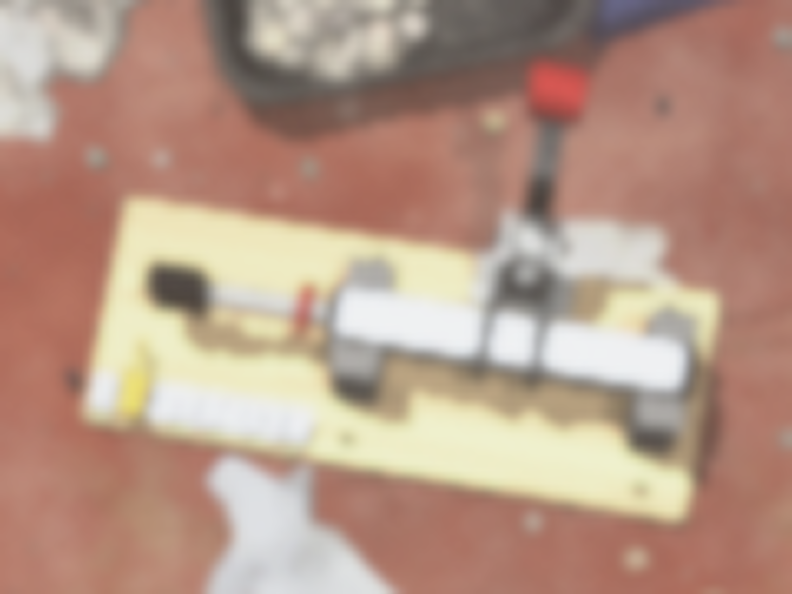

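View pics/sb.png

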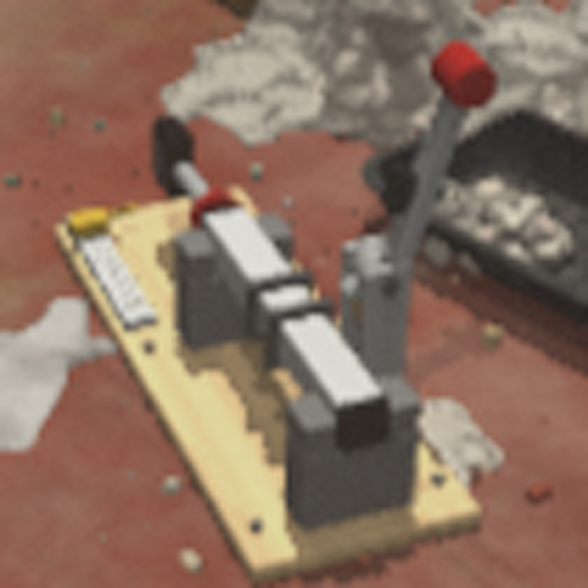

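The crops show, in crop pixels, the grip at (180,287), collar (305,308), pointer tip (143,350), knob (558,88) and base corners (127,200), (720,293), (688,522), (85,415). In the side crop the knob is at (463,73), the grip at (172,150) and the collar at (212,208).

Run:
```python
from h import *
a=dict(np.load('pics/top1.npz'));b=dict(np.load('pics/side1.npz'))
T=lambda u,v,h:ray(a,205+u/6.6-.4,120+v/6.6-.4,h)
S=lambda u,v,h:ray(b,240+u/5.6-.4,155+v/5.6-.4,h)
c=[T(*p,.012) for p in[(127,200),(720,293),(688,522),(85,415)]]
for p in c:print(p.round(4))
e=c[0]-c[1]; e2=c[3]-c[2]
print('yaw',[np.degrees(np.arctan2(-q[0],q[1])) for q in(e,e2)],np.linalg.norm(e),np.linalg.norm(e2))
# base centre is jig (0,15)mm (x -60..60?)
ctr=np.mean(c,0);print('ctr',ctr)
for n,p in dict(griptop=(180,283,.09),collar=(305,305,.083),tip=(143,350,.028),knob=(558,88,.193),bar_m=(335,313,.082),bar_e=(688,365,.082)).items():print(n,T(*p).round(4))
for n,p in dict(griptop=(175,130,.09),knob=(463,73,.193),collar=(212,200,.08),tip=(128,208,.028)).items():print('S',n,S(*p).round(4))
print(P(a,289,133),P(b,322,168))
# colour masks
for n,c0 in(('top',a),('side',b)):
    f=c0['frame'].astype(int);h=cv2.cvtColor(c0['frame'],cv2.COLOR_RGB2HSV)
    y=(h[...,0]>22)&(h[...,0]<32)&(h[...,1]>160)&(h[...,2]>120)
    v,u=np.nonzero(y);k=(u>205)&(u<345)&(v>120)&(v<260)
    print(n,list(zip(u[k],v[k])))
```

```text
[0.6862 0.0791 0.012 ]
[ 0.6023 -0.2186  0.012 ]
[ 0.4859 -0.186   0.012 ]
[0.575  0.1107 0.012 ]
yaw [np.float64(-15.735227885965855), np.float64(-16.712720010049804)] 0.3092422714050215 0.3097250132248952
ctr [ 0.58733382 -0.05369183  0.012     ]
griptop [0.6162 0.0521 0.09  ]
collar [ 0.6004 -0.0067  0.083 ]
tip [0.6013 0.0772 0.028 ]
knob [ 0.6576 -0.1304  0.193 ]
bar_m [ 0.595  -0.0207  0.082 ]
bar_e [ 0.5501 -0.1869  0.082 ]
S griptop [0.6184 0.0499 0.09  ]
S knob [ 0.6566 -0.1284  0.193 ]
S collar [ 0.6002 -0.0074  0.08  ]
S tip [0.6053 0.0784 0.028 ]
[ 0.65275017 -0.12851217  0.20632518] [ 0.64561526 -0.13807622  0.19993705]
top []
side [(np.int64(255), np.int64(193)), (np.int64(256), np.int64(193)), (np.int64(257), np.int64(193)), (np.int64(253), np.int64(194)), (np.int64(254), np.int64(194)), (np.int64(255), np.int64(194))]
```

Add to h.py:
```python
from scipy.spatial.transform import Rotation as Ro
EY=np.array([.271,.963,0])/np.hypot(.271,.963);EX=np.array([EY[1],-EY[0],0])
def go(pos,yaw=-15.7):
    s=r.get_state();R0=Ro.from_euler('xyz',s['eef_rot'],degrees=True);R1=Ro.from_euler('xyz',[180,0,yaw],degrees=True)
    print('d',R0.inv().apply(np.array(pos)-s['tcp_pos']).round(4),'rot',(R0.inv()*R1).as_rotvec(degrees=True).round(2),'F',s['contact_force'].round(1),'t',s['time_s'])
```

```bash
python3 -c "
from h import *
go([.64,-.125,.31])"
```

```text
d [ 0.6371  0.5356 -0.0834] rot [ 0.09 -0.   -7.67] F [ 0.2 -0.1 -0. ] t 0.1
```
Distance 0.836; 12 rows =0.5. Two calls: first halfway .318,.268,-.0834 (dist .42 → 10 rows+).

The manual's scale: shifts go in cm and turns go in units of 2 degrees. Converting my numbers, 0.33 m is 33, 0.3 m is 30, -7.6 degrees is -3.8.

Emit:
pendant([
  {"tx": 3,"ty": 2,"tz": -2,"drz": -2},
  {"tx": 6,"ty": 5,"tz": -4,"drz": -3.8},
  {"tx": 9,"ty": 7.5,"tz": -6,"drz": -3.8},
  {"tx": 12,"ty": 10,"tz": -8.3,"drz": -3.8},
  {"tx": 15,"ty": 12.6,"tz": -8.3,"drz": -3.8},
  {"tx": 18,"ty": 15.1,"tz": -8.3,"drz": -3.8},
  {"tx": 21,"ty": 17.6,"tz": -8.3,"drz": -3.8},
  {"tx": 24,"ty": 20,"tz": -8.3,"drz": -3.8},
  {"tx": 27,"ty": 22.6,"tz": -8.3,"drz": -3.8},
  {"tx": 30,"ty": 25,"tz": -8.3,"drz": -3.8},
  {"tx": 33,"ty": 27.5,"tz": -8.3,"drz": -3.8},
  {"tx": 33,"ty": 27.5,"tz": -8.3,"drz": -3.8},
], aperture=0.085)

```text
time_s: 1.1
tcp_pos: [0.463, 0.2313, 0.3096]
eef_rot: [179.9, -0.0, -16.0]
contact_force: [-0.4, 0.9, -0.3]
gripper_width: 0.0851
gripper_force: 0.0
```

```bash
python3 -c "
from h import *
go([.64,-.125,.31])"
```

```text
d [ 0.2683  0.2937 -0.    ] rot [ 0.06 -0.01 -0.3 ] F [-0.4  0.9 -0.3] t 1.1
```

Converted, 0.293 m is 29.3, 0.27 m is 27, -0.3 degrees is -0.15.

Emit:
pendant([
  {"tx": 2.8,"ty": 3,"drz": -0.15},
  {"tx": 5.6,"ty": 6,"drz": -0.15},
  {"tx": 8.3,"ty": 9,"drz": -0.15},
  {"tx": 11,"ty": 12,"drz": -0.15},
  {"tx": 13.8,"ty": 15,"drz": -0.15},
  {"tx": 16.5,"ty": 18,"drz": -0.15},
  {"tx": 19.2,"ty": 21,"drz": -0.15},
  {"tx": 22,"ty": 24,"drz": -0.15},
  {"tx": 24.7,"ty": 27,"drz": -0.15},
  {"tx": 26.8,"ty": 29.3,"drz": -0.15},
  {"tx": 26.8,"ty": 29.3,"drz": -0.15},
  {"tx": 26.8,"ty": 29.3,"drz": -0.15},
])

```text
time_s: 2.1
tcp_pos: [0.64, -0.1203, 0.308]
eef_rot: [180.0, 0.1, -15.6]
contact_force: [-0.1, -0.2, -1.4]
gripper_width: 0.0851
gripper_force: 0.0
```

```bash
python3 -c "
from h import *
go([.64,-.125,.31])
c=snap('wrist','w1');print(c['cam_to_world'].round(3));t=snap('top','top2')
a=cv2.resize(c['frame'],None,fx=1.5,fy=1.5);cv2.imwrite('pics/w1b.png',a[:,:,::-1])"
```

```text
d [ 0.0013  0.0046 -0.002 ] rot [0.04 0.13 0.05] F [-0.1 -0.2 -1.4] t 2.1
[[-0.271 -0.919 -0.288  0.717]
 [-0.963  0.259  0.079 -0.142]
 [ 0.002  0.299 -0.954  0.465]
 [ 0.     0.     0.     1.   ]]
```

View pics/w1b.png

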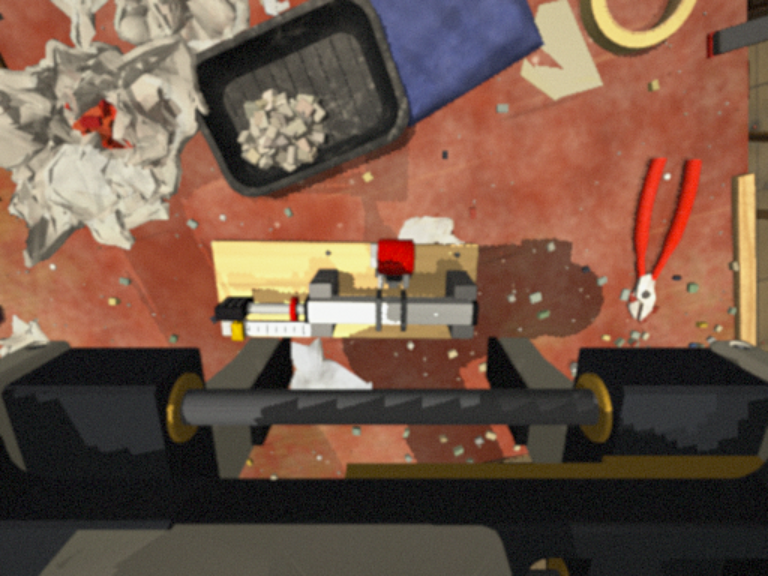

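The wrist view shows the jig square to the tool. In this 1.5x picture the knob is at (396,257), the red collar at (294,308), the grip at (233,308) and the yellow pointer at (238,331).

Run:
```python
from h import *
c=dict(np.load('pics/w1.npz'))
W=lambda u,v,h:ray(c,u/1.5-.3,v/1.5-.3,h)
for n,p in dict(knob=(396,253,.2),knobtop=(396,258,.206),collar=(294.5,307,.08),grip=(233,306,.09),tip=(238,322,.028),b0=(213,241,.012),b1=(477,241,.012),bm=(307,312,.082),be=(477,312,.082)).items():
    w=W(*p);print(n,w.round(4),'jig',((w-[.6003,-.007,0])@EX).round(4),((w-[.6003,-.007,0])@EY).round(4))
f=c['frame'];z=c['z_map'];m=(f[...,0]>130)&(f[...,1]<60)&(z<.33)
v,u=np.nonzero(m);print(len(u),u.min(),u.max(),v.min(),v.max(),np.mean([P(c,a,b) for a,b in zip(u,v)],0))
cv2.imwrite('pics/w1c.png',cv2.resize(f[190:240,135:215,::-1],None,fx=9,fy=9,interpolation=cv2.INTER_CUBIC))
```

```text
knob [ 0.66   -0.1311  0.2   ] jig 0.0911 -0.1033
knobtop [ 0.658  -0.1305  0.206 ] jig 0.089 -0.1032
collar [ 0.6078 -0.0107  0.08  ] jig 0.0083 -0.0016
grip [0.6284 0.0447 0.09  ] jig 0.013 0.0573
tip [0.5934 0.0776 0.028 ] jig -0.0295 0.0795
b0 [0.69   0.0752 0.012 ] jig 0.0641 0.1034
b1 [ 0.6077 -0.2168  0.012 ] jig 0.064 -0.2
bm [ 0.5998 -0.0219  0.082 ] jig 0.0035 -0.0145
be [ 0.5524 -0.19    0.082 ] jig 0.0034 -0.1891
402 69 457 78 203 [ 0.65995758 -0.13438256  0.19916164]
```

View pics/w1c.png

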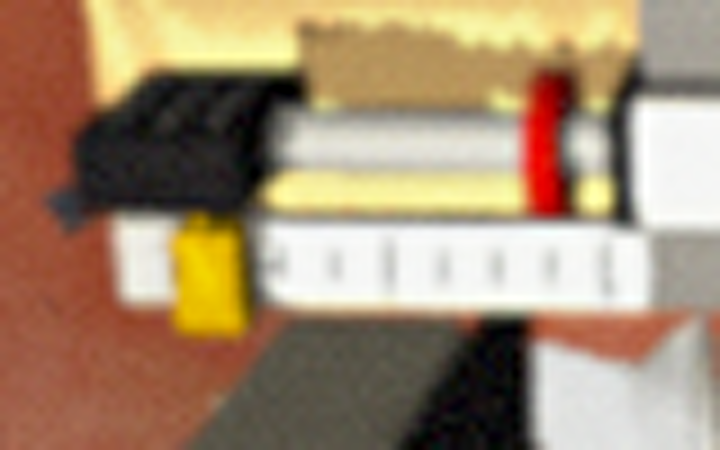

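The enlarged crop shows the pointer tip near crop x≈203 and the red collar at x≈547. I'll straddle the knob now.

```bash
python3 -c "
from h import *
go([.6557,-.1296,.174])"
```

```text
d [0.0187 0.0065 0.1349] rot [0.01 0.06 0.21] F [-0.2  0.1  0.1] t 2.2
```

Converted, 0.135 m is 13.5, 0.11 m is 11.

Emit:
pendant([
  {"tx": 1.9,"ty": 0.65,"tz": 2},
  {"tx": 1.9,"ty": 0.65,"tz": 5},
  {"tx": 1.9,"ty": 0.65,"tz": 8},
  {"tx": 1.9,"ty": 0.65,"tz": 11},
  {"tx": 1.9,"ty": 0.65,"tz": 13.5},
  {"tx": 1.9,"ty": 0.65,"tz": 13.5},
], aperture=0.06)

```text
time_s: 2.7
tcp_pos: [0.653, -0.128, 0.1691]
eef_rot: [179.9, 0.5, -15.4]
contact_force: [-0.9, 0.5, -0.7]
gripper_width: 0.0603
gripper_force: 0.0
```

Emit:
pendant([
  {},
  {},
  {},
  {},
  {},
  {},
], aperture=0.0, squeeze=12)

```text
time_s: 3.2
tcp_pos: [0.6569, -0.1297, 0.1756]
eef_rot: [-180.0, -0.1, -15.5]
contact_force: [1.1, 6.3, 5.6]
gripper_width: 0.0261
gripper_force: 12.0
```

```bash
python3 -c "
from h import *
go([.6557,-.1296,.174])
c=snap('wrist','w2');s=snap('side','s2')
cv2.imwrite('pics/w2b.png',np.hstack([c['frame'],cv2.resize(s['frame'][130:260,230:360],(384,384))])[:,:,::-1][:,96:])"
```

```text
d [-0.0012  0.0002  0.0016] rot [-0.04 -0.09  0.23] F [1.1 6.3 5.6] t 3.2
```

View pics/w2b.png

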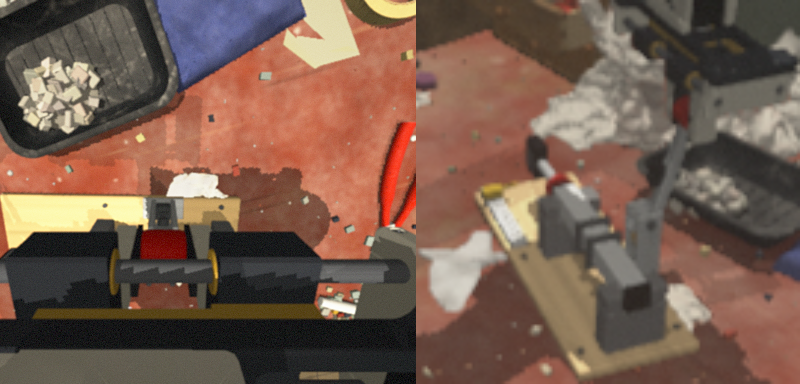

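The knob is pinched between the pads (26.1 mm opening). Next I swing it over along the arc.

Converted, -0.0935 m is -9.35, -0.0761 m is -7.61.

Emit:
pendant([
  {"tx": -0.95,"tz": -0.3},
  {"tx": -1.94,"tz": -0.53},
  {"tx": -2.9,"tz": -0.66},
  {"tx": -3.85,"tz": -0.7},
  {"tx": -4.81,"tz": -0.66},
  {"tx": -5.76,"tz": -0.53},
  {"tx": -6.7,"tz": -0.33},
  {"tx": -7.61,"tz": -0.04},
  {"tx": -8.5,"tz": 0.33},
  {"tx": -9.35,"tz": 0.77},
  {"tx": -9.35,"tz": 0.77},
])

```text
time_s: 4.22
tcp_pos: [0.5655, -0.1029, 0.167]
eef_rot: [-179.8, -0.1, -15.4]
contact_force: [0.3, 8.6, 2.4]
gripper_width: 0.0263
gripper_force: 12.0
```

```bash
python3 -c "
from h import *
go(np.array([.6557,-.1296,.1742])-EX*.0935-[0,0,.0077])"
```

```text
d [0.0006 0.0013 0.0005] rot [-0.17 -0.05  0.25] F [0.3 8.6 2.4] t 4.2167
```

Converted, 0.0819 m is 8.19, 0.0724 m is 7.24.

Emit:
pendant([
  {"tx": -0.97,"ty": -0.1,"tz": 0.63},
  {"tx": -1.86,"ty": -0.1,"tz": 1.36},
  {"tx": -2.68,"ty": -0.1,"tz": 2.17},
  {"tx": -3.4,"ty": -0.1,"tz": 3.06},
  {"tx": -4.03,"ty": -0.1,"tz": 4.03},
  {"tx": -4.55,"ty": -0.1,"tz": 5.06},
  {"tx": -4.96,"ty": -0.1,"tz": 6.13},
  {"tx": -5.26,"ty": -0.1,"tz": 7.24},
  {"tx": -5.42,"ty": -0.1,"tz": 8.19},
  {"tx": -5.47,"ty": -0.1,"tz": 8.6},
  {"tx": -5.47,"ty": -0.1,"tz": 8.6},
])

```text
time_s: 5.13
tcp_pos: [0.5127, -0.0874, 0.0795]
eef_rot: [-179.9, 0.1, -15.5]
contact_force: [-1.2, 13.9, -2.1]
gripper_width: 0.0257
gripper_force: 12.0
```

```bash
python3 -c "
from h import *
go(np.array([.6557,-.1296,.1742])-EX*.1482-[0,0,.0937])"
```

```text
d [ 0.0009  0.0018 -0.001 ] rot [-0.11  0.12  0.21] F [-1.2 13.9 -2.1] t 5.1333
```

Converted, -0.06 m is -6, -0.2 m is -20.

Emit:
pendant([
  {},
  {},
  {},
  {"tz": -3},
  {"tz": -6},
  {"tz": -10},
  {"tz": -14},
  {"tz": -18},
  {"tx": -2,"ty": -3,"tz": -20},
  {"tx": -4,"ty": -6,"tz": -20},
  {"tx": -6,"ty": -8,"tz": -20},
  {"tx": -6,"ty": -8,"tz": -20},
], aperture=0.06)

```text
time_s: 6.13
tcp_pos: [0.4755, 0.006, 0.2818]
eef_rot: [-179.9, -0.1, -15.4]
contact_force: [-0.8, 0.4, -0.6]
gripper_width: 0.0598
gripper_force: 0.0
```

```bash
python3 -c "
from h import *
c=snap('wrist','w3');s=snap('side','s3');t=snap('top','t3')
a=cv2.resize(c['frame'],(400,300));cv2.imwrite('pics/w3b.png',np.hstack([c['frame'][:,96:],cv2.resize(s['frame'][130:260,230:360],(384,384))])[:,:,::-1])"
```

```text
(no output)
```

View pics/w3b.png

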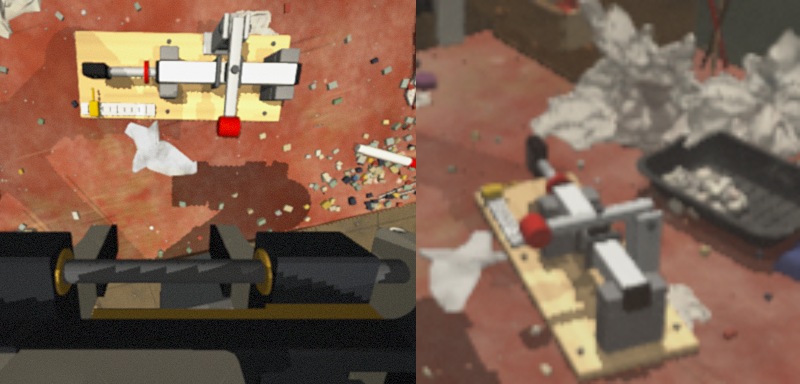

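The clamp is shut across the barrel, with the knob now on the -x side. I'll enlarge the collar and pointer in this wrist picture.

```bash
python3 -c "
import cv2
f=cv2.imread('pics/w3.png')[50:122,170:260]
cv2.imwrite('pics/w3c.png',cv2.resize(f,None,fx=8,fy=8,interpolation=cv2.INTER_CUBIC))"
```

```text
(no output)
```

View pics/w3c.png

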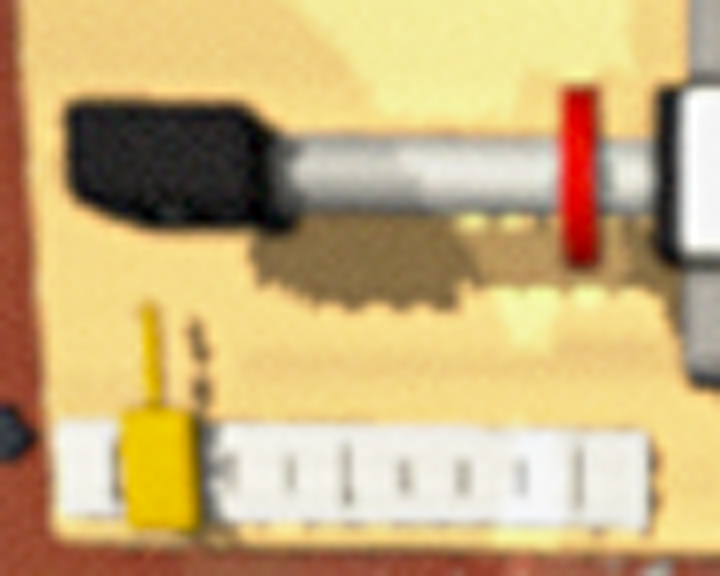

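In the crop the needle tip is at (150,305), with the needle root at (153,405). The collar centre is at (580,177), and the grip spans x=68..275 at its top.

Run:
```python
from h import *
c=dict(np.load('pics/w3.npz'))
W=lambda u,v,h:ray(c,170+(u+.5)/8-.5,50+(v+.5)/8-.5,h)
tip=W(150,305,.028);root=W(153,405,.028);col=W(580,177,.07);g0=W(68,130,.09);g1=W(262,130,.09)
e0=W(18,0,.012);e1=W(50,540,.012);bm=W(675,175,.082);r0=W(290,172,.076);r1=W(560,176,.076)
for n,w in dict(tip=tip,root=root,col=col,g0=g0,g1=g1,e0=e0,e1=e1,mouth=bm).items():
    d=w-[.6003,-.007,0];print(n,w.round(4),(d@EX).round(4),(d@EY).round(4))
print('rod yaw',np.degrees(np.arctan2(-(r0-r1)[0],(r0-r1)[1])),'edge yaw',np.degrees(np.arctan2(*(e0-e1)[[1,0]])))
print('rel',((tip-col)@EX),((tip-col)@EY))
# depth-based consistency
u,v=170+580/8,50+177/8
print(P(c,int(u),int(v)))
f=c['frame'].astype(int);z=c['z_map'];m=(f[...,0]>150)&(f[...,1]<60)&(f[...,2]<60);m[:55]=0;m[90:]=0;m[:,:235]=0;m[:,250:]=0
v,u=np.nonzero(m);print(len(u),u.mean(),v.mean(),u.min(),u.max(),v.min(),v.max())
```

```text
tip [0.6089 0.0755 0.028 ] -0.0141 0.0817
root [0.5926 0.0808 0.028 ] -0.0312 0.0824
col [ 0.6028 -0.0065  0.07  ] 0.0023 0.0011
g0 [0.6267 0.0652 0.09  ] 0.0059 0.0766
g1 [0.619  0.0371 0.09  ] 0.006 0.0475
e0 [0.6659 0.0844 0.012 ] 0.0384 0.1057
e1 [0.5762 0.1122 0.012 ] -0.0555 0.1082
mouth [ 0.5975 -0.021   0.082 ] 0.0011 -0.0143
rod yaw -16.228206900908233 edge yaw -17.232460295341088
rel -0.01634128769315821 0.08058098716705597
[ 0.60085688 -0.00664907  0.08166836]
61 241.98360655737704 71.09836065573771 240 244 61 80
```

```bash
python3 -c "
from h import *
print(r.get_state()['joints'].round(1))
go([.6185,.054,.18],-106.3);go([.6185,.054,.18],73.7)"
```

```text
[ 24.1  -0.5 -18.2   0.  -72.2  50.4]
d [ 0.1228 -0.0861  0.1012] rot [-2.000e-02 -2.000e-02  9.089e+01] F [-0.2  0.3 -0.4] t 6.2833
d [ 0.1228 -0.0861  0.1012] rot [ 2.000e-02 -2.000e-02 -8.911e+01] F [-0.2  0.3 -0.4] t 6.2833
```

Converted, -0.06 m is -6, 0.06 m is 6, 14 degrees is 7.

Emit:
pendant([
  {"tx": 1,"ty": -0.7,"drz": 3.5},
  {"tx": 2,"ty": -1.5,"drz": 7},
  {"tx": 3,"ty": -2.2,"drz": 10.5},
  {"tx": 4,"ty": -3,"drz": 14},
  {"tx": 5,"ty": -3.7,"tz": 1,"drz": 17.5},
  {"tx": 6,"ty": -4.5,"tz": 2,"drz": 21},
  {"tx": 7,"ty": -5.2,"tz": 3,"drz": 24.5},
  {"tx": 8,"ty": -6,"tz": 4,"drz": 28},
  {"tx": 9,"ty": -6.7,"tz": 5,"drz": 31.5},
  {"tx": 10,"ty": -7.4,"tz": 6,"drz": 35},
  {"tx": 11,"ty": -8,"tz": 7,"drz": 38.5},
  {"tx": 12.3,"ty": -8.6,"tz": 8,"drz": 42},
], aperture=0.045)

```text
time_s: 7.28
tcp_pos: [0.6195, 0.0525, 0.1997]
eef_rot: [179.9, -0.1, -99.9]
contact_force: [-0.1, -0.0, 0.1]
gripper_width: 0.0447
gripper_force: 0.0
```

```bash
python3 -c "
from h import *
go([.6185,.054,.055],-106.3)
c=snap('wrist','w4')"
```

```text
d [-0.0014  0.001   0.1447] rot [ 0.06 -0.05  6.4 ] F [-0.1 -0.   0.1] t 7.2833
```

Converted, 0.145 m is 14.5, 0.135 m is 13.5, 6.4 degrees is 3.2.

Emit:
pendant([
  {"tx": -0.1,"ty": 0.1,"tz": 2,"drz": 3.2},
  {"tx": -0.1,"ty": 0.1,"tz": 5,"drz": 3.2},
  {"tx": -0.1,"ty": 0.1,"tz": 8,"drz": 3.2},
  {"tx": -0.1,"ty": 0.1,"tz": 10,"drz": 3.2},
  {"tx": -0.1,"ty": 0.1,"tz": 12,"drz": 3.2},
  {"tx": -0.1,"ty": 0.1,"tz": 13.5,"drz": 3.2},
  {"tx": -0.1,"ty": 0.1,"tz": 14.5,"drz": 3.2},
  {"tx": -0.1,"ty": 0.1,"tz": 14.5,"drz": 3.2},
  {"tx": -0.1,"ty": 0.1,"tz": 14.5,"drz": 3.2},
])

```text
time_s: 8.08
tcp_pos: [0.6182, 0.0542, 0.0555]
eef_rot: [180.0, -0.1, -105.9]
contact_force: [-0.0, -0.5, 0.5]
gripper_width: 0.0449
gripper_force: 0.0
```

Emit:
pendant([
  {},
  {},
  {},
  {},
  {},
], aperture=0, squeeze=40)

```text
time_s: 8.5
tcp_pos: [0.6188, 0.0552, 0.0567]
eef_rot: [-179.9, 0.1, -105.8]
contact_force: [2.7, -0.2, 0.1]
gripper_width: 0.0169
gripper_force: 1.2
```

```bash
python3 -c "
from h import *
go([.6185,.054,.055],-106.3)"
```

```text
d [ 0.0012 -0.      0.0017] rot [-0.1   0.06  0.45] F [ 2.7 -0.2  0.1] t 8.5
```

Converted, -0.04 m is -4, -0.032 m is -3.2.

Emit:
pendant([
  {},
  {},
  {},
  {"tx": -0.8},
  {"tx": -1.6},
  {"tx": -2.4},
  {"tx": -3.2},
  {"tx": -4},
  {"tx": -4},
])

```text
time_s: 9.25
tcp_pos: [0.6291, 0.093, 0.0563]
eef_rot: [180.0, -0.1, -105.8]
contact_force: [1.6, -9.5, 5.8]
gripper_width: 0.0156
gripper_force: 40.0
```

Emit:
pendant([
  {"tx": -0.8},
  {"tx": -1.6,"ty": -0.03},
  {"tx": -2.4,"ty": -0.05},
  {"tx": -3.2,"ty": -0.06},
  {"tx": -3.8,"ty": -0.07},
  {"tx": -4,"ty": -0.07},
  {"tx": -4,"ty": -0.07},
  {"tx": -4,"ty": -0.07},
])

```text
time_s: 9.92
tcp_pos: [0.6391, 0.1287, 0.0556]
eef_rot: [179.9, -0.3, -105.9]
contact_force: [-0.4, -12.2, 5.4]
gripper_width: 0.016
gripper_force: 40.0
```

```bash
python3 -c "
from h import *
go([.6185,.054,.055],-106.3)
c=snap('wrist','w5');s=snap('side','s5');t=snap('top','t5')
a=cv2.resize(s['frame'][155:260,230:350],None,fx=4,fy=4,interpolation=cv2.INTER_CUBIC)
b=cv2.resize(c['frame'],(400,300));o=np.zeros((420,880,3),np.uint8);o[:420,:480]=a;o[:300,480:]=b
cv2.imwrite('pics/f5.png',cv2.resize(o,(800,382))[:,:,::-1])"
```

```text
d [ 0.0775 -0.0006  0.001 ] rot [ 0.14 -0.3   0.42] F [ -0.4 -12.2   5.4] t 9.9167
```

View pics/f5.png

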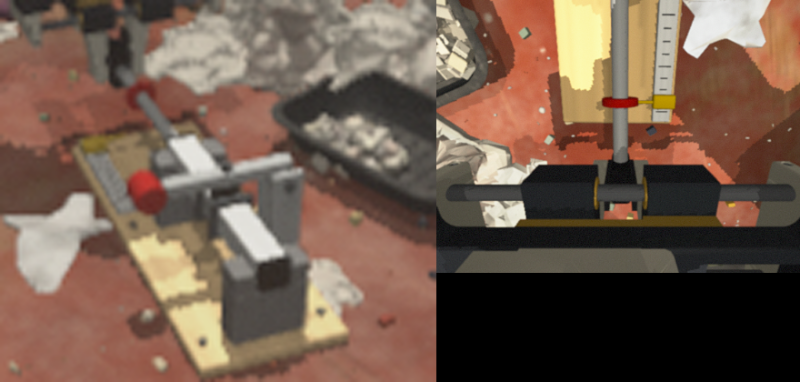

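The wrist view shows the collar and pointer side by side at nearly the same level. I'll enlarge that area.

Run:
```python
from h import *
c=dict(np.load('pics/w5.npz'))
f=c['frame'][120:168,225:345,::-1]
cv2.imwrite('pics/f5c.png',cv2.resize(f,None,fx=6.6,fy=6.6,interpolation=cv2.INTER_CUBIC))
print(c['cam_to_world'].round(3))
```

```text
[[-0.962  0.263  0.078  0.617]
 [ 0.275  0.92   0.28   0.052]
 [ 0.002  0.291 -0.957  0.213]
 [ 0.     0.     0.     1.   ]]
```

View pics/f5c.png

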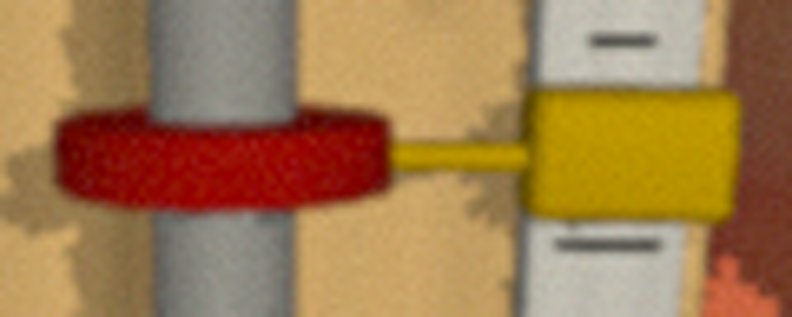

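In the crop the needle lies at v≈156 at x=395..525. The collar's side extremes are at (57,154) and (390,154), and its top rim spans v≈127..210 at x=225.

Run:
```python
from h import *
c=dict(np.load('pics/w5.npz'))
W=lambda u,v,h:ray(c,225+(u+.5)/6.6-.5,120+(v+.5)/6.6-.5,h)
y=np.radians(16.3);ey=np.array([np.sin(y),np.cos(y),0]);ex=np.array([np.cos(y),-np.sin(y),0])
o=np.array([.6003,-.007,0])
for n,p in dict(needle1=(400,156,.028),needle2=(520,156,.028),L=(57,154,.07),R=(390,154,.07),Lt=(57,122,.07),Lb=(57,187,.07),topn=(225,127,.084),topf=(225,210,.084),block=(635,90,.034),blockf=(635,218,.034)).items():
    w=W(*p)-o;print(n,(w@ex).round(4),(w@ey).round(4))
z=c['z_map'];print('depth coll',(P(c,225+225//6.6.__int__() if 0 else 259,146)-o).round(4),'needle',(P(c,225+70,143)-o).round(4))
f=c['frame'].astype(int)
for n,m in dict(red=(f[...,0]>100)&(f[...,1]<45)&(f[...,2]<45),yel=(f[...,0]>140)&(f[...,1]>110)&(f[...,2]<60)).items():
    m[:115]=0;m[170:]=0;m[:,:225]=0;m[:,345:]=0
    v,u=np.nonzero(m)
    if n=='yel': k=u<303;v,u=v[k],u[k]
    print(n,len(u),u.min(),u.max(),v.mean())
s=dict(np.load('pics/t5.npz'))
```

```text
needle1 -0.0191 0.0823
needle2 -0.0317 0.0822
L 0.0128 0.0775
R -0.0141 0.0774
Lt 0.0128 0.075
Lb 0.0129 0.0802
topn -0.0008 0.0739
topf -0.0008 0.0799
block -0.0419 0.0749
blockf -0.0428 0.0878
depth coll [0.0209 0.0747 0.0824] needle [-0.0018  0.086   0.0284]
red 552 235 283 144.7445652173913
yel 80 285 302 143.25
```

Emit:
pendant([
  {"tx": -0.25},
  {"tx": -0.47},
  {"tx": -0.47},
  {"tx": -0.47},
  {"tx": -0.47},
])

```text
time_s: 10.48
tcp_pos: [0.6402, 0.1328, 0.0555]
eef_rot: [179.8, -0.3, -105.9]
contact_force: [-0.1, -12.9, 4.6]
gripper_width: 0.0155
gripper_force: 40.0
```

Run:
```python
from h import *
c=snap('wrist','w6');f=c['frame'].astype(int)
y=np.radians(16.3);ey=np.array([np.sin(y),np.cos(y),0]);o=np.array([.6003,-.007,0])
red=(f[...,0]>80)&(f[...,1]<45)&(f[...,2]<45);yel=(f[...,0]>120)&(f[...,1]>90)&(f[...,2]<70)
for m in(red,yel): m[:105]=0;m[175:]=0;m[:,:225]=0;m[:,345:]=0
def rows(m,us):
    for u in us:
        v=np.nonzero(m[:,u])[0]
        if len(v):yield u,v.min(),v.max()
print(list(rows(red,[233,234,235,259,281,282,283])));print(list(rows(yel,range(284,304,3))))
v,u=np.nonzero(yel);k=(u<302)&(u>285);print('needle',u[k].mean(),v[k].mean(),((ray(c,u[k].mean(),v[k].mean(),.028)-o)@ey).round(4))
v,u=np.nonzero(red)
for uu in (259,):
    q=v[u==uu];print('top edges',[((ray(c,uu,e,.084)-o)@ey).round(4) for e in(q.min()-.5,q.max()+.5)])
for uu in (u.min()+1,u.max()-1):
    q=v[u==uu];print('side',uu,((ray(c,uu,q.mean(),.07)-o)@ey).round(4))
print(r.get_state()['tcp_pos'],r.get_state()['contact_force'])
for w in('w5','w6'):
    z=np.load(f'pics/{w}.npz')['z_map']; print(z[140:150,259].round(4))
```

```text
[(234, np.int64(139), np.int64(147)), (235, np.int64(139), np.int64(174)), (259, np.int64(140), np.int64(151)), (281, np.int64(138), np.int64(148)), (282, np.int64(138), np.int64(148)), (283, np.int64(139), np.int64(147))]
[(284, np.int64(135), np.int64(147)), (287, np.int64(135), np.int64(140)), (290, np.int64(135), np.int64(139)), (293, np.int64(135), np.int64(139)), (296, np.int64(135), np.int64(140)), (299, np.int64(135), np.int64(140)), (302, np.int64(135), np.int64(143))]
needle 293.82022471910113 137.23595505617976 0.0825
top edges [np.float64(0.0785), np.float64(0.0842)]
side 235 0.0846
side 300 nan
[0.64024835 0.13283157 0.05552841] [  0.0423826  -12.56504097   4.28909941]
[0.1298 0.1299 0.1293 0.1295 0.1298 0.129  0.1296 0.1298 0.1301 0.1305]
[0.1291 0.1299 0.1295 0.1297 0.1292 0.1297 0.1295 0.1303 0.1305 0.13  ]<stdin>:16: RuntimeWarning: Mean of empty slice.
  ret = ret.dtype.type(ret / rcount)
```

Converted, -0.0005 m is -0.05.

Emit:
pendant([
  {"tx": -0.05},
  {"tx": -0.05},
  {"tx": -0.05},
  {"tx": -0.05},
  {"tx": -0.05},
  {"tx": -0.05},
])

```text
time_s: 11.03
tcp_pos: [0.6404, 0.1332, 0.0555]
eef_rot: [179.8, -0.3, -105.9]
contact_force: [-0.6, -13.5, 4.6]
gripper_width: 0.0155
gripper_force: 40.0
```

Run:
```python
from h import *
y=np.radians(16.3);ey=np.array([np.sin(y),np.cos(y),0]);o=np.array([.6003,-.007,0])
for i in range(2):
    c=r.capture('wrist');f=c['frame'].astype(int)
    red=(f[...,0]>80)&(f[...,1]<45)&(f[...,2]<45)
    q=np.nonzero(red[105:175,259])[0]+105;e=[((ray(c,259,k,.084)-o)@ey).round(4) for k in(q.min()-.5,q.max()+.5)]
    yel=(f[...,0]>120)&(f[...,1]>90)&(f[...,2]<70);v,u=np.nonzero(yel[105:175,287:301]);print(e,np.mean(e),((ray(c,u.mean()+287,v.mean()+105,.028)-o)@ey).round(4))
s=snap('side','s7');h=snap('top','t7')
d=cv2.absdiff(s['frame'],np.load('pics/s5.npz')['frame']);print('knob patch diff',d[195:215,262:278].mean())
print(r.get_state()['tcp_pos'],r.get_state()['time_s'])
```

```text
[np.float64(0.0789), np.float64(0.0847)] 0.0818 0.0855
[np.float64(0.0789), np.float64(0.0842)] 0.08155 0.0853
knob patch diff 1.9739583333333333
[0.64035432 0.1332423  0.05552229] 11.2333
```

Run:
```python
from h import *
y=np.radians(16.3);ey=np.array([np.sin(y),np.cos(y),0]);o=np.array([.6003,-.007,0])
c=r.capture('wrist');f=c['frame'].astype(int)
yel=(f[...,0]>120)&(f[...,1]>90)&(f[...,2]<70);red=(f[...,0]>80)&(f[...,1]<45)&(f[...,2]<45)
for u in(287,289,291,294,297):
    q=np.nonzero(yel[105:175,u])[0]+105;print(u,q,((ray(c,u,np.median(q[q<146]),.028)-o)@ey).round(4))
for u in(235,236,280,281,282,283):
    q=np.nonzero(red[105:160,u])[0]+105;print(u,q.min(),q.max(),((ray(c,u,q.mean(),.07)-o)@ey).round(4))
```

```text
287 [134 135 136 137 138 139 167] 0.0824
289 [134 135 136 137 138 139 167] 0.0824
291 [135 136 137 138 139 167] 0.0827
294 [134 135 136 137 138 167] 0.0821
297 [134 135 136 137 138 139 167] 0.0824
235 138 148 0.0822
236 138 149 0.0825
280 137 148 0.0818
281 138 148 0.0821
282 138 147 0.0818
283 139 144 0.0813
```

The collar is at 0.082 and the needle at 0.0824, so they are level within measurement error. The clamp is still shut and the grip is held, so I'm handing it in.

```bash
python3 -c "
from plant import r
print(r.close_job())"
```

```text
the job is handed in; nothing more can be done
None
```

I shut the clamp first, then pulled the rod out until its red collar was level with the yellow pointer (within about 0.5 mm by the wrist camera), and handed the job in at about 11 s, still holding the grip with the clamp shut.

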